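Set and start the glue timer

TASK

Set the free-standing bench timer: press its knob down firmly, but do not lean on it hard, and turn it clockwise until its pointed nose lines up with the marker tab, so that the timer neither twists nor slides on the slippery plate. Then let go of the knob and press the start button fully down to set the timer going. Leave the marker as it is set, and leave the other things alone.

Things in the scene. Friction and masses are not known exactly. Their poses are not given: they have to be found in the camera images.
- plate: Smooth bare steel plate, 140 (its x) x 170 (its y) x 8 mm, fixed to the bench; origin: centre of its underside. The timer stands loose on it. Sometimes it lies to the left of the welded frame, sometimes inside it.
- timer_base (a point): Centre of the underside of the timer's feet. The timer is a loose grey box, 80 (its x) x 120 (its y) x 44 mm high with its feet. z up; x points away from its front; y along its length. On its top are the black knob, 20 mm from the centre towards +y, and the start button, 42 mm from the centre towards -y. Four hard smooth feet, 31 mm (x) and 51 mm (y) out from the centre.
- timer_corner (a point): Front right top corner of the timer's box (x -40 mm, y -60 mm, 44 mm up from timer_base); it must stay within 12 mm of where it was.
- knob_grip (a point): On the knob's axis half-way up its grip, 65 mm above the timer's underside. The grip is a black upright bar: 16 mm thick (point y), 46 mm long (point x, -22 to +24 mm), from 14 mm below to 14 mm above this point, on a round skirt 50 mm across, 4 mm thick. Site x points to the bar's pointed nose (a thin line on top), z up; it turns with the knob, takes 0.20 N m to turn and stays where left.
- marker_tab (a point): Outer end of the top of the raised tab (11 x 6 mm, 8 mm high) on the flat bare-metal ring under the knob skirt, 38 mm from the knob's axis; the point's x axis points outward from the knob's axis, z up. It marks the time to set.
- timer_knob (a joint): Angle of the knob in the timer, 0 to 2.4 rad, growing clockwise seen from above; at 0 the nose points to the timer's -x.
- timer_marker (a joint): Angle of the marker ring in the timer, same zero and direction as the knob's: the nose is at the tab when both angles are equal. It is always clockwise of the knob at the start, by 0.6 to 1.45 rad. The ring is stiff (0.3 N m).
- timer_start_top (a point): Centre of the top of the round bare-metal start button (18 mm across) on the timer's top; sprung, it goes straight down 4 mm, fully down takes 5 N.
- timer_start (a joint): Travel of the start button, 0 up to 0.004 m fully down.
- timer: The whole timer, about 0.4 kg (origin at timer_base). It slides easily on the plate (friction about 0.3): its own weight does not hold it when the knob turns, so a steady downward push on the knob of 18 to 22 N is needed all the while it turns. Feet pressed on the plate with over 30 N, weight included, is too hard.
- the_weld_magnet: Bystander: flat arrow-shaped welding magnet, 80 x 104 x 16 mm; origin under its centre. It lies where the plate does not: inside the frame or to its left.
- the_glue_brush: Bystander: brush with a wooden handle, 175 mm long.
- the_bolt_0: Bystander: hexagon bolt, 59 mm long.
- the_bolt_1: Bystander: hexagon bolt, 69 mm long.
- the_nut_0: Bystander: hexagon nut, 22 mm across.

How it is judged (in metres and radians):
On the way, in this order (a step that is already met when the one before it is completed fails the run):
1. the knob's nose is turned to the marker tab and the knob is let go (angle between the x axis of knob_grip and the x axis of marker_tab, either way round below 0.1 rad and contact force between the fingers and timer below 0.3 N), for 0.2 s.
2. then the start button is pressed fully down with the knob still at the marker (value of joint timer_start above 0.0032 m and angle between the x axis of knob_grip and the x axis of marker_tab, either way round below 0.1 rad), for 0.05 s.
At the end, for the whole second after the job is handed in: The knob's nose is within 0.1 rad of the marker tab, the start button has been pressed after that and is up again, and the timer stands at rest with its corner and its marker tab within 12 mm of where they were (angle between the x axis of knob_grip and the x axis of marker_tab, either way round below 0.1 rad and value of joint timer_start below 0.001 m and distance of each of timer_corner, marker_tab from where it was at the start of the episode below 0.012 m and linear speed of timer below 0.01 m/s); the robot touches nothing.
It fails at once if the timer twists or slides: its front right corner or its marker tab more than 12 mm from where it was (distance of any of timer_corner, marker_tab from where it was at the start of the episode above 0.012 m).
It fails at once if the timer is pressed on the plate with more than 30 N (contact force between timer and plate above 30 N).
It fails at once if a bystander is moved by more than 20 mm (distance of any of the_weld_magnet, the_glue_brush, the_bolt_0, the_bolt_1, the_nut_0 from where it was at the start of the episode above 0.02 m).
It also fails if it takes over 72 s, if anything falls off the work surface, if the arm or the gripper's body presses on something with over 40 N, if the wrist force passes 120 N, or if a joint passes its speed limit or range.

ROBOT

A 7-joint arm with a two-finger parallel gripper is mounted at the origin on a cart in front of the work surface, level with it; the furniture and walls round the work are solid. World frame = base frame: x ahead of the robot, y to its left, z up, the work surface at z = 0. Lengths are in m, angles in degrees, forces in N, time in s.
With the tool pointing down it reaches from about 0.425 to 0.875 m from the base axis. Payload 4.7 kg.
Tool frame: the origin (TCP) lies where the fingers leave the gripper's body, on its centre line; the fingertips stand 73 mm ahead of it and the grasp point (between the pads) lies 54 mm ahead of it; z points along the fingers, y is the line along which they close (so a half turn about z gives the same grasp; the last joint's range is limited). The gripper opens to 85 mm and grips with 20 to 120 N. Pads are 22 mm wide; open, the fingers measure 114 mm over their backs; the gripper's body (76 mm by 85 mm) begins 54 mm behind the grasp point. The pads swing forward as they close: fully open they stand 13 mm farther back than shut.
Start: joints at [0.808, 18.392, -4.016, 83.108, 1.295, 78.541, -3.26], TCP at [0.65, -0, 0.304] pointing down, gripper open.
Joint ranges: [-163.93, 163.93], [-17.29, 119.83], [-79.2, 71.16], [3.27, 140.29], [-89.18, 269.18], [5.43, 117.66], [-154.24, 154.24]. Speed limits (degrees/s): [147.25, 147.25, 180, 180, 180, 180, 180].

INTERFACE

Orientations are given as [roll, pitch, yaw] about the fixed x, y, z axes, in that order (R = Rz(yaw) Ry(pitch) Rx(roll)).
In Python, from plant import env gives the robot as it stands. The module is installed in compiled form; this text tells all that it offers.
- The arm moves only by the tool apply_moves, never from a script. Its argument "commands" is a list of rows, each an object of numbers: "claw": the closure in counts, from 0 (fully open) to 255 (shut); "tx", "ty", "tz": the shift along the world's x, y, z as a fraction of full scale; "turn": the turn about the world's z as a fraction of full scale. In form: [{"claw": .., "tx": .., "ty": .., "tz": .., "turn": ..}, ...]. A call has 1 to 8 rows; each row shifts and turns the commanded pose from where the row before left it; what a row does not reach is not made up. Full scale, the value 1, is 0.02 m for a shift and 4 degrees for a turn. A row lasts 1/8 s, in which the tool goes at most 62.5 mm and 10.7 degrees, less where a joint would pass 70% of its speed; a pose out of reach is approached as far as the arm can. A call with a number of a shift or a turn outside -1 to 1 is refused whole. A call with a gripper value outside its range is refused whole. The fingers move at their own pace and stop on an object; the grip force is fixed at half the most. Time passes only in rows, so rows that do not move let the fingers close. It gives the time, the measured TCP pose, the force, the opening and the grip force at its end, in the units of the state.
- env.sense(): the state, without advancing time (a new reading comes with each control period).
- env.capture(name): name is "scene" or "side" or "wrist"; returns a dict with "img" (420x560x3 uint8, red, green, blue), "fx", "fy", "cx", "cy" (pixels), "R" (3x3) and "t" (3): a world point X has camera coordinates R X + t; the wrist camera has in their place "mount" (4x4, takes a point from camera to tool coordinates, whose origin is the TCP and whose axes are the flange's). Camera axes: x right, y down, z forward; pixel columns grow to the right and rows downward; lengths in m; the calibration is good to about 2 mm. The wrist camera is an equidistant fisheye: a pixel r from the principal point sees the ray r / f radians off the axis. A picture is of the moment at which its call begins: read the wrist's pose just before it. There is no depth.
- env.sign_off(): hands the job in; it is judged then, once.
The state is a dict: "t": time; "joints": joint angles; "joint_vel": joint speeds; "joint_torque": joint torques, N m; "tcp_pos": TCP position; "ee_rot": TCP orientation; "ft_force": force on the tool from outside, world axes, zero at the start; "torque": the same for the moment, N m; "gripper_width": finger opening in m; "finger_force": force on a finger pad.
Only numpy, scipy, OpenCV 4.12 (cv2) and the standard library are available. Lean on these libraries where they do the work, as an engineer would, in place of code of your own. Each camera call takes 0.05 s, during which the arm holds its last target. There are 200 camera calls.

## Working session

There is one attempt and no reset: what is moved stays moved. The work goes in short steps, Python scripts to look and compute and a tool call to move; the robot and the scene stay as the last step left them, time stands still between calls to the robot, and variables do not carry over. Pictures are saved under pics/ and viewed, at most 13 in all, crops included, and the job is handed in when it is done.

Besides the shell and the picture viewer there is one more tool, called after "Emit:" in YAML: its name, and indented under it one key for each argument. apply_moves: Moves the arm, as the interface text tells. Shift numbers are shares of 0.02 m and turn numbers shares of 4 degrees, none past 1 either way. Its arguments: {"type":"object","properties":{"commands":{"type":"array","items":{"type":"object","properties":{"claw":{"type":"number"},"tx":{"type":"number"},"ty":{"type":"number"},"tz":{"type":"number"},"turn":{"type":"number"}}}}},"required":["commands"]}

```bash
mkdir -p pics
python3 - <<'E'
from plant import env
import cv2,pickle
s=env.sense();print(s)
d={}
for n in("scene","side","wrist"):
    c=env.capture(n);d[n]=c;cv2.imwrite(f"pics/{n}0.png",c["img"][:,:,::-1])
    print(n,{k:v for k,v in c.items() if k!="img"})
pickle.dump((s,d),open("c0.pkl","wb"))
E
```

```text
{'t': 0.0, 'joints': array([ 0.80829277, 18.43923059, -4.01529146, 83.17399217,  1.2968324 ,
       78.54107134, -3.26080389]), 'joint_vel': array([-0.06952516,  0.03802146, -0.05533694,  0.00706102,  0.01129884,
        0.04358119,  0.01141308]), 'joint_torque': array([-1.25131752e-03, -4.93579853e+01, -3.82724963e-01, -3.14334905e+01,
        1.30020955e-02,  1.12603378e-02,  4.26072404e-06]), 'tcp_pos': array([ 6.49606410e-01, -5.91934982e-05,  3.02829381e-01]), 'ee_rot': array([-1.79891050e+02,  7.59913663e-03,  9.00007780e+01]), 'ft_force': array([0.82175923, 0.39880084, 0.24874209]), 'torque': array([-0.00663194, -0.07605178, -0.02068097]), 'finger_force': 0.0, 'gripper_width': 0.08534755292789364}
scene {'fx': 517.161072382147, 'fy': 517.161072382147, 'cx': 283.82866555815593, 'cy': 208.7708961092695, 'R': array([[-0.46232017, -0.88671112, -0.00186085],
       [-0.68222587,  0.35704307, -0.63803456],
       [ 0.56641674, -0.29370673, -0.77000548]]), 't': array([0.06791197, 0.48279481, 1.13662336])}
side {'fx': 478.8745832576936, 'fy': 478.8745832576936, 'cx': 276.035067846609, 'cy': 209.12784314294657, 'R': array([[ 0.97413638, -0.2255623 ,  0.0134153 ],
       [-0.14038853, -0.65068011, -0.74626165],
       [ 0.17705756,  0.72507727, -0.66551752]]), 't': array([-0.57832017,  0.00329638,  1.14340517])}
wrist {'fx': 325.19226210127806, 'fy': 325.19226210127806, 'cx': 277.68886408717356, 'cy': 210.76765425940144, 'mount': array([[-2.31828310e-04, -9.51564464e-01, -3.07449211e-01,
         7.94648580e-02],
       [ 9.99999803e-01, -3.99791610e-04,  4.83329344e-04,
         6.32625315e-04],
       [-5.82834643e-04, -3.07449038e-01,  9.51564369e-01,
        -7.06034512e-02],
       [ 0.00000000e+00,  0.00000000e+00,  0.00000000e+00,
         1.00000000e+00]])}
```

View pics/scene0.png

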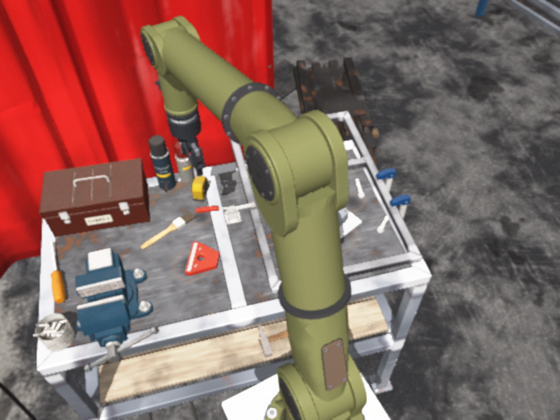

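View pics/wrist0.png

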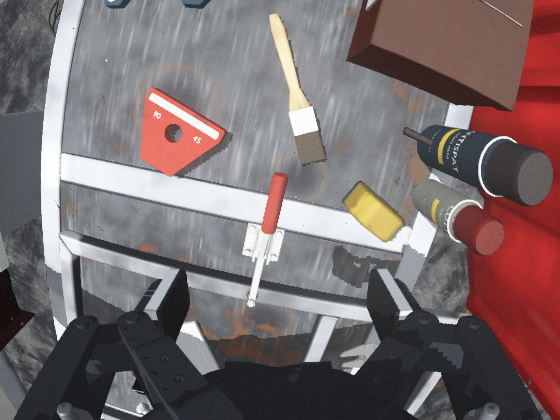

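The arm hides the timer in the scene view, and the wrist view shows only the magnet (at 180,130), the brush and the frame. So the plate is inside the frame, and I'll check the side view.

View pics/side0.png

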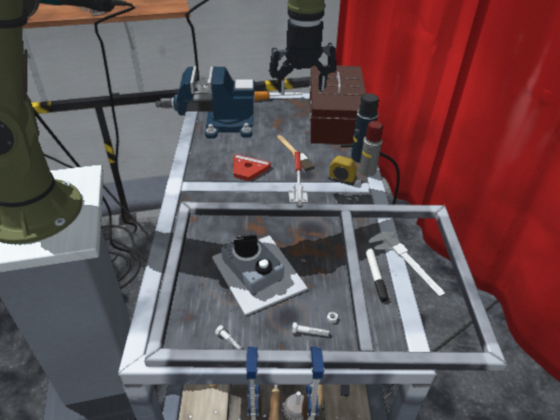

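The timer stands on the plate inside the frame: the knob is at about (247,243) and the button at (264,266) in the side view. I'll back-project these points.

```bash
cat > h.py <<'E'
import numpy as np,cv2
from scipy.spatial.transform import Rotation as Ro
def ray_fixed(c,px):
    d=c["R"].T@np.array([(px[0]-c["cx"])/c["fx"],(px[1]-c["cy"])/c["fy"],1]); return -c["R"].T@c["t"],d
def ray_wrist(c,s,px):
    u=np.array([px[0]-c["cx"],px[1]-c["cy"]])/c["fx"];r=np.linalg.norm(u)
    d=np.r_[u/r*np.sin(r),np.cos(r)] if r>0 else np.array([0,0,1.])
    T=Ro.from_euler("xyz",s["ee_rot"],degrees=True).as_matrix();M=c["mount"]
    return T@M[:3,3]+s["tcp_pos"],T@M[:3,:3]@d
def at_z(r,z):
    o,d=r;return o+d*(z-o[2])/d[2]
E
python3 - <<'E'
import pickle;from h import *
s,d=pickle.load(open("c0.pkl","rb"));c=d["side"]
k=at_z(ray_fixed(c,(247,240)),.08);b=at_z(ray_fixed(c,(264,263)),.055)
print(k,b,np.degrees(np.arctan2(*(k-b)[1::-1])),np.linalg.norm(k-b))
cv2.imwrite("pics/side0c.png",cv2.resize(c["img"][220:320,200:320,::-1],None,fx=6,fy=6,interpolation=cv2.INTER_CUBIC))
E
```

```text
[ 0.46677236 -0.28324626  0.08      ] [ 0.49202381 -0.32930751  0.055     ] 118.73220090339481 0.05817451523654233
```

View pics/side0c.png

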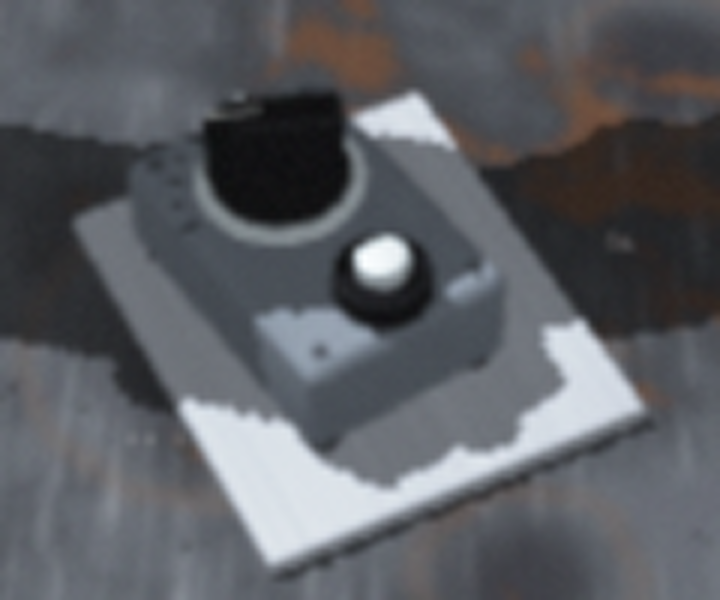

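Emit:
apply_moves:
  commands:
    - {"claw": 0,"tx": -0.5,"ty": -1}
    - {"claw": 0,"tx": -0.5,"ty": -1}
    - {"claw": 0,"tx": -0.5,"ty": -1}
    - {"claw": 0,"tx": -0.5,"ty": -1}
    - {"claw": 0,"tx": -0.5,"ty": -1}
    - {"claw": 0,"tx": -0.5,"ty": -1}
    - {"claw": 0,"tx": -0.5,"ty": -1}
    - {"claw": 0,"tx": -0.5,"ty": -1}

```text
validation failed for argument at $.co...
```

Emit:
apply_moves:
  commands:
    - {"claw": 0,"tx": -0.5,"ty": -1}
    - {"claw": 0,"tx": -0.5,"ty": -1}
    - {"claw": 0,"tx": -0.5,"ty": -1}
    - {"claw": 0,"tx": -0.5,"ty": -1}
    - {"claw": 0,"tx": -0.5,"ty": -1}
    - {"claw": 0,"tx": -0.5,"ty": -1}
    - {"claw": 0,"tx": -0.5,"ty": -1}
    - {"claw": 0,"tx": -0.5,"ty": -1}

```text
validation failed for argument at $.co...
```

Emit:
apply_moves:
  commands:
    - {"claw": 0,"tx": -0.5,"ty": -1}
    - {"claw": 0}
    - {"claw": 0}
    - {"claw": 0}

```text
validation failed for argument at $.co...
```

Run:
```python
from plant import env
import cv2,pickle
s=env.sense();c=env.capture("wrist");pickle.dump((s,c),open("c1.pkl","wb"))
print(s["tcp_pos"],s["ee_rot"],s["joints"],s["ft_force"])
cv2.imwrite("pics/w1.png",c["img"][:,:,::-1])
```

```text
[ 6.49716413e-01 -2.92137791e-05  3.03086636e-01] [-1.79918446e+02  4.34853428e-03  9.00024756e+01] [ 0.80807468 18.42958539 -4.0166522  83.15713335  1.29477333 78.54003993
 -3.25982672] [-0.7796999   0.28836716 -0.4782564 ]
```

View pics/w1.png

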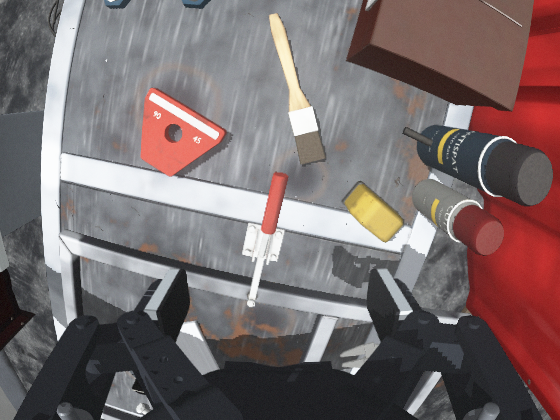

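The moves were refused, so the view hasn't changed. It looks like every row needs all five fields.

Emit:
apply_moves:
  commands:
    - {"claw": 0,"tx": -0.5,"ty": -1,"tz": 0,"turn": 0}
    - {"claw": 0,"tx": -0.5,"ty": -1,"tz": 0,"turn": 0}
    - {"claw": 0,"tx": -0.5,"ty": -1,"tz": 0,"turn": 0}
    - {"claw": 0,"tx": -0.5,"ty": -1,"tz": 0,"turn": 0}
    - {"claw": 0,"tx": -0.5,"ty": -1,"tz": 0,"turn": 0}
    - {"claw": 0,"tx": -0.5,"ty": -1,"tz": 0,"turn": 0}
    - {"claw": 0,"tx": -0.5,"ty": -1,"tz": 0,"turn": 0}
    - {"claw": 0,"tx": -0.5,"ty": -1,"tz": 0,"turn": 0}

```text
t: 1.2
tcp_pos: [0.5693, -0.1613, 0.304]
ee_rot: [180.0, 0.0, 90.0]
ft_force: [0.5, -0.4, 0.2]
gripper_width: 0.0852
finger_force: 0.0
```

Emit:
apply_moves:
  commands:
    - {"claw": 0,"tx": -0.5,"ty": -1,"tz": 0,"turn": 0}
    - {"claw": 0,"tx": -0.5,"ty": -1,"tz": 0,"turn": 0}
    - {"claw": 0,"tx": -0.5,"ty": -1,"tz": 0,"turn": 0}
    - {"claw": 0,"tx": -0.5,"ty": -1,"tz": 0,"turn": 0}
    - {"claw": 0,"tx": -0.5,"ty": -1,"tz": 0,"turn": 0}
    - {"claw": 0,"tx": -0.5,"ty": -1,"tz": 0,"turn": 0}
    - {"claw": 0,"tx": -0.5,"ty": -1,"tz": 0,"turn": 0}
    - {"claw": 0,"tx": -0.5,"ty": -1,"tz": 0,"turn": 0}

```text
t: 2.2
tcp_pos: [0.4891, -0.3212, 0.3039]
ee_rot: [180.0, 0.0, 90.0]
ft_force: [-1.0, 0.2, -0.5]
gripper_width: 0.0853
finger_force: 0.0
```

Emit:
apply_moves:
  commands:
    - {"claw": 0,"tx": -0.5,"ty": -1,"tz": 0,"turn": 0}
    - {"claw": 0,"tx": 0,"ty": 0,"tz": 0,"turn": 0}
    - {"claw": 0,"tx": 0,"ty": 0,"tz": 0,"turn": 0}

```text
t: 2.58
tcp_pos: [0.4804, -0.3392, 0.3039]
ee_rot: [180.0, -0.0, 90.1]
ft_force: [0.3, 0.1, -0.0]
gripper_width: 0.0853
finger_force: 0.0
```

Run:
```python
from plant import env
import cv2,pickle
s=env.sense();c=env.capture("wrist");pickle.dump((s,c),open("c1.pkl","wb"))
print(s["tcp_pos"],s["ee_rot"],s["joints"],s["ft_force"])
cv2.imwrite("pics/w2.png",c["img"][:,:,::-1])
```

```text
[ 0.48039113 -0.33917391  0.3039161 ] [ 1.79971819e+02 -4.74860581e-02  9.00527491e+01] [24.89973531 10.74396483  8.89441202 92.70204508 -1.75395459 76.68914609
 34.09741956] [ 0.26544006  0.08411111 -0.02496439]
```

View pics/w2.png

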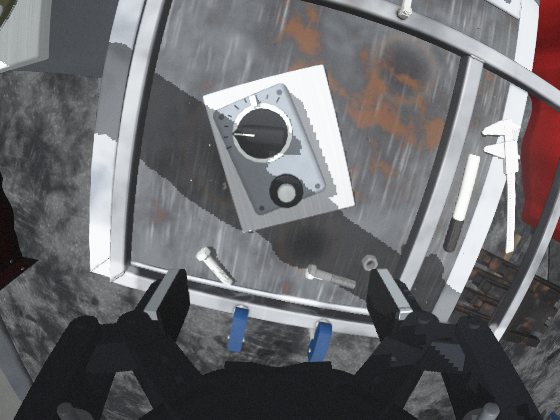

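The timer is in clear view: knob at (263,133), button at (287,192), and a white nose line pointing left at (243,134). I'll zoom in for the marker.

Run:
```python
import pickle;from h import *
s,c=pickle.load(open("c1.pkl","rb"))
cv2.imwrite("pics/w2c.png",cv2.resize(c["img"][75:220,200:360,::-1],None,fx=4,fy=4,interpolation=cv2.INTER_CUBIC))
```

```text
(no output)
```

View pics/w2c.png

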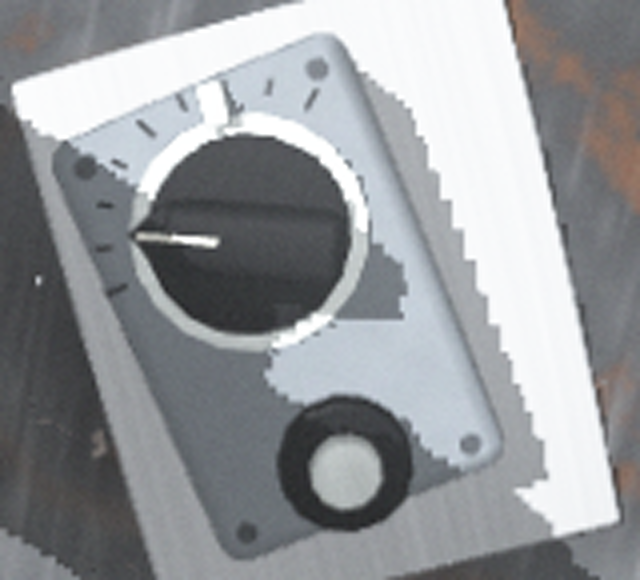

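Run:
```python
import pickle;from h import *
s,c=pickle.load(open("c1.pkl","rb"))
P=lambda x,y,z:at_z(ray_wrist(c,s,(200+x/4-.375,75+y/4-.375)),z)
yaw=lambda v:np.degrees(np.arctan2(v[1],v[0]))
k=P(250,232,.058);t=P(210,86,.061);b=P(346,472,.06);n0=P(218,242,.087);n1=P(135,236,.087)
print("k",k,"b",b,"kb",np.linalg.norm((k-b)[:2]),yaw(k-b))
print("tab",t,np.linalg.norm((t-k)[:2]),yaw(t-k));print("nose",n1,yaw(n1-n0),yaw(n1-k),np.linalg.norm((n1-k)[:2]))
for q in[(317,68),(85,167),(470,443),(246,532)]:print(P(*q,.052))
S=[P(*q,.052) for q in[(317,68),(85,167),(470,443),(246,532)]];print("mid",np.mean(S,0))
```

```text
k [ 0.46621878 -0.28235602  0.058     ] b [ 0.48974599 -0.34206277  0.06      ] kb 0.06417496545433202 111.50672128011138
tab [ 0.4570367  -0.24674245  0.061     ] 0.03677821369306767 104.45744837626496
nose [ 0.44208565 -0.28082088  0.087     ] 174.94230713568663 176.3602493563431 0.024181905122766457
[ 0.48240477 -0.24210431  0.052     ]
[ 0.42515315 -0.26576497  0.052     ]
[ 0.52168769 -0.3363741   0.052     ]
[ 0.46411016 -0.36027048  0.052     ]
mid [ 0.47333894 -0.30112847  0.052     ]
```

Emit:
apply_moves:
  commands:
    - {"claw": 0,"tx": -0.24,"ty": 0.945,"tz": 0,"turn": 1}
    - {"claw": 0,"tx": -0.24,"ty": 0.945,"tz": 0,"turn": 1}
    - {"claw": 0,"tx": -0.24,"ty": 0.945,"tz": 0,"turn": 1}
    - {"claw": 0,"tx": 0,"ty": 0,"tz": 0,"turn": 1}
    - {"claw": 0,"tx": 0,"ty": 0,"tz": 0,"turn": 1}
    - {"claw": 0,"tx": 0,"ty": 0,"tz": 0,"turn": 1}
    - {"claw": 0,"tx": 0,"ty": 0,"tz": 0,"turn": 1}
    - {"claw": 0,"tx": 0,"ty": 0,"tz": 0,"turn": 1}

```text
t: 3.62
tcp_pos: [0.4663, -0.2819, 0.304]
ee_rot: [180.0, -0.0, 122.3]
ft_force: [0.3, 0.3, -0.5]
gripper_width: 0.085
finger_force: 0.0
```

Emit:
apply_moves:
  commands:
    - {"claw": 0,"tx": 0,"ty": 0,"tz": 0,"turn": 1}
    - {"claw": 0,"tx": 0,"ty": 0,"tz": 0,"turn": 1}
    - {"claw": 0,"tx": 0,"ty": 0,"tz": 0,"turn": 1}
    - {"claw": 0,"tx": 0,"ty": 0,"tz": 0,"turn": 1}
    - {"claw": 0,"tx": 0,"ty": 0,"tz": 0,"turn": 1}
    - {"claw": 0,"tx": 0,"ty": 0,"tz": 0,"turn": 1}
    - {"claw": 0,"tx": 0,"ty": 0,"tz": 0,"turn": 1}
    - {"claw": 0,"tx": 0,"ty": 0,"tz": 0,"turn": 1}

```text
t: 4.62
tcp_pos: [0.4663, -0.282, 0.304]
ee_rot: [180.0, 0.0, 154.3]
ft_force: [-0.1, 0.3, -0.1]
gripper_width: 0.0852
finger_force: 0.0
```

Emit:
apply_moves:
  commands:
    - {"claw": 140,"tx": 0,"ty": 0,"tz": -1,"turn": 1}
    - {"claw": 140,"tx": 0,"ty": 0,"tz": -1,"turn": 1}
    - {"claw": 140,"tx": 0,"ty": 0,"tz": -1,"turn": 1}
    - {"claw": 140,"tx": 0,"ty": 0,"tz": -1,"turn": 1}
    - {"claw": 140,"tx": 0,"ty": 0,"tz": -1,"turn": 1}
    - {"claw": 140,"tx": 0,"ty": 0,"tz": 0,"turn": 0.4}
    - {"claw": 140,"tx": 0,"ty": 0,"tz": 0,"turn": 0}
    - {"claw": 140,"tx": 0,"ty": 0,"tz": 0,"turn": 0}

```text
t: 5.62
tcp_pos: [0.4663, -0.2834, 0.2051]
ee_rot: [-180.0, 0.1, 175.6]
ft_force: [-0.3, -0.7, 0.0]
gripper_width: 0.0387
finger_force: 0.0
```

Run:
```python
from plant import env
import cv2,pickle
s=env.sense();c=env.capture("wrist");pickle.dump((s,c),open("c2.pkl","wb"))
print(s["tcp_pos"],s["ee_rot"],s["joints"],s["ft_force"],s["gripper_width"])
cv2.imwrite("pics/w3.png",c["img"][:,:,::-1])
```

```text
[ 0.46627395 -0.28338966  0.20512121] [-1.79963899e+02  1.07511957e-01  1.75587397e+02] [ 26.37531559   9.78784193   2.34478822 105.37763805  -0.45315812
  64.7303979  114.4660242 ] [-0.29669687 -0.68877511  0.03282652] 0.03865313615993713
```

View pics/w3.png

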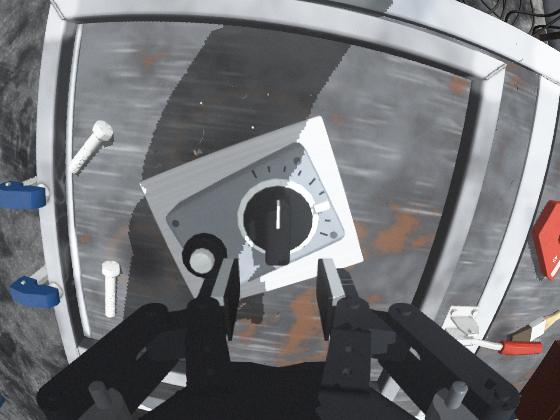

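The bar is centred between the fingers (finger faces at columns 238 and 322, nose line at 278) and lined up with them. I'll descend.

Emit:
apply_moves:
  commands:
    - {"claw": 140,"tx": 0,"ty": 0,"tz": -1,"turn": 0}
    - {"claw": 140,"tx": 0,"ty": 0,"tz": -1,"turn": 0}
    - {"claw": 140,"tx": 0,"ty": 0,"tz": -0.5,"turn": 0}
    - {"claw": 140,"tx": 0,"ty": 0,"tz": 0,"turn": 0}
    - {"claw": 140,"tx": 0,"ty": 0,"tz": 0,"turn": 0}

```text
t: 6.3
tcp_pos: [0.4661, -0.2836, 0.1548]
ee_rot: [-180.0, 0.1, 175.6]
ft_force: [0.9, -0.1, 0.0]
gripper_width: 0.0383
finger_force: 0.0
```

Emit:
apply_moves:
  commands:
    - {"claw": 140,"tx": 0,"ty": 0,"tz": -0.3,"turn": 0}
    - {"claw": 140,"tx": 0,"ty": 0,"tz": -0.2,"turn": 0}
    - {"claw": 140,"tx": 0,"ty": 0,"tz": 0,"turn": 0}
    - {"claw": 140,"tx": 0,"ty": 0,"tz": 0,"turn": 0}

```text
t: 6.8
tcp_pos: [0.4656, -0.2833, 0.144]
ee_rot: [180.0, 0.0, 175.6]
ft_force: [0.4, 0.6, 0.1]
gripper_width: 0.0386
finger_force: 0.0
```

Emit:
apply_moves:
  commands:
    - {"claw": 140,"tx": 0,"ty": 0.04,"tz": -0.2,"turn": 0}
    - {"claw": 170,"tx": 0,"ty": 0,"tz": 0,"turn": 0}
    - {"claw": 180,"tx": 0,"ty": 0,"tz": 0,"turn": 0}
    - {"claw": 190,"tx": 0,"ty": 0,"tz": 0,"turn": 0}

```text
t: 7.3
tcp_pos: [0.4657, -0.2826, 0.14]
ee_rot: [180.0, 0.0, 175.6]
ft_force: [-0.1, -0.5, 0.6]
gripper_width: 0.0222
finger_force: 0.0
```

Emit:
apply_moves:
  commands:
    - {"claw": 200,"tx": 0,"ty": 0,"tz": 0,"turn": 0}
    - {"claw": 210,"tx": 0,"ty": 0,"tz": 0,"turn": 0}
    - {"claw": 220,"tx": 0,"ty": 0,"tz": 0,"turn": 0}
    - {"claw": 255,"tx": 0,"ty": 0,"tz": 0,"turn": 0}
    - {"claw": 255,"tx": 0,"ty": 0,"tz": 0,"turn": 0}

```text
t: 7.92
tcp_pos: [0.4657, -0.2827, 0.1403]
ee_rot: [-180.0, 0.0, 175.6]
ft_force: [-1.3, -0.1, 3.4]
gripper_width: 0.0146
finger_force: 59.4
```

Emit:
apply_moves:
  commands:
    - {"claw": 255,"tx": 0,"ty": 0,"tz": -0.05,"turn": 0}
    - {"claw": 255,"tx": 0,"ty": 0,"tz": 0,"turn": 0}
    - {"claw": 255,"tx": 0,"ty": 0,"tz": 0,"turn": 0}

```text
t: 8.3
tcp_pos: [0.4657, -0.2827, 0.1402]
ee_rot: [-180.0, 0.0, 175.6]
ft_force: [-2.7, 1.1, 10.0]
gripper_width: 0.0147
finger_force: 60.5
```

Emit:
apply_moves:
  commands:
    - {"claw": 255,"tx": 0,"ty": 0,"tz": -0.05,"turn": 0}
    - {"claw": 255,"tx": 0,"ty": 0,"tz": -0.01,"turn": 0}
    - {"claw": 255,"tx": 0,"ty": 0,"tz": 0,"turn": 0}
    - {"claw": 255,"tx": 0,"ty": 0,"tz": 0,"turn": 0}

```text
t: 8.8
tcp_pos: [0.4658, -0.2828, 0.1401]
ee_rot: [-180.0, 0.0, 175.6]
ft_force: [-7.2, 2.1, 16.0]
gripper_width: 0.0149
finger_force: 61.4
```

Emit:
apply_moves:
  commands:
    - {"claw": 255,"tx": -0.04,"ty": 0.01,"tz": -0.02,"turn": 0}
    - {"claw": 255,"tx": 0,"ty": 0,"tz": 0,"turn": 0}
    - {"claw": 255,"tx": 0,"ty": 0,"tz": 0,"turn": 0}

```text
t: 9.18
tcp_pos: [0.4656, -0.2827, 0.1401]
ee_rot: [-180.0, 0.1, 175.6]
ft_force: [-4.9, 2.8, 17.2]
gripper_width: 0.0147
finger_force: 61.4
```

Emit:
apply_moves:
  commands:
    - {"claw": 255,"tx": -0.06,"ty": 0.03,"tz": -0.02,"turn": 0}
    - {"claw": 255,"tx": 0,"ty": 0,"tz": 0,"turn": 0}
    - {"claw": 255,"tx": 0,"ty": 0,"tz": 0,"turn": 0}

```text
t: 9.55
tcp_pos: [0.4654, -0.2826, 0.1401]
ee_rot: [-179.9, 0.3, 175.6]
ft_force: [-1.9, 1.0, 16.1]
gripper_width: 0.0149
finger_force: 61.3
```

Emit:
apply_moves:
  commands:
    - {"claw": 255,"tx": -0.03,"ty": 0.01,"tz": -0.03,"turn": 0}
    - {"claw": 255,"tx": 0,"ty": 0,"tz": 0,"turn": 0}
    - {"claw": 255,"tx": 0,"ty": 0,"tz": 0,"turn": 0}

```text
t: 9.93
tcp_pos: [0.4653, -0.2825, 0.1401]
ee_rot: [-179.9, 0.3, 175.6]
ft_force: [-1.8, 1.0, 17.5]
gripper_width: 0.0147
finger_force: 61.6
```

Emit:
apply_moves:
  commands:
    - {"claw": 255,"tx": -0.03,"ty": 0.01,"tz": -0.03,"turn": 0}
    - {"claw": 255,"tx": 0,"ty": 0,"tz": 0,"turn": 0}
    - {"claw": 255,"tx": 0,"ty": 0,"tz": 0,"turn": 0}

```text
t: 10.3
tcp_pos: [0.4652, -0.2825, 0.1401]
ee_rot: [-179.9, 0.4, 175.6]
ft_force: [-1.4, 0.8, 20.1]
gripper_width: 0.0142
finger_force: 61.8
```

Emit:
apply_moves:
  commands:
    - {"claw": 255,"tx": 0,"ty": 0,"tz": 0,"turn": -0.5}
    - {"claw": 255,"tx": 0,"ty": 0,"tz": 0,"turn": -0.5}
    - {"claw": 255,"tx": 0,"ty": 0,"tz": 0,"turn": 0}

```text
t: 10.68
tcp_pos: [0.4652, -0.2825, 0.1401]
ee_rot: [-179.9, 0.4, 171.6]
ft_force: [-1.3, 0.8, 20.1]
gripper_width: 0.0147
finger_force: 61.9
```

Emit:
apply_moves:
  commands:
    - {"claw": 255,"tx": 0,"ty": 0,"tz": 0,"turn": -0.6}
    - {"claw": 255,"tx": 0,"ty": 0,"tz": 0,"turn": -0.6}
    - {"claw": 255,"tx": 0,"ty": 0,"tz": 0,"turn": -0.6}
    - {"claw": 255,"tx": 0,"ty": 0,"tz": 0,"turn": -0.6}
    - {"claw": 255,"tx": 0,"ty": 0,"tz": 0,"turn": -0.6}

```text
t: 11.3
tcp_pos: [0.4652, -0.2827, 0.1401]
ee_rot: [-179.9, 0.4, 159.6]
ft_force: [-1.9, -0.2, 20.3]
gripper_width: 0.0148
finger_force: 61.8
```

Emit:
apply_moves:
  commands:
    - {"claw": 255,"tx": 0,"ty": 0,"tz": 0,"turn": -0.7}
    - {"claw": 255,"tx": 0,"ty": 0,"tz": 0,"turn": -0.7}
    - {"claw": 255,"tx": 0,"ty": 0,"tz": 0,"turn": -0.7}
    - {"claw": 255,"tx": 0,"ty": 0,"tz": 0,"turn": -0.7}
    - {"claw": 255,"tx": 0,"ty": 0,"tz": 0,"turn": -0.7}

```text
t: 11.92
tcp_pos: [0.4651, -0.2828, 0.1401]
ee_rot: [179.9, 0.4, 145.6]
ft_force: [-1.5, 0.4, 20.6]
gripper_width: 0.0144
finger_force: 61.9
```

Emit:
apply_moves:
  commands:
    - {"claw": 255,"tx": 0,"ty": 0,"tz": 0,"turn": -0.7}
    - {"claw": 255,"tx": 0,"ty": 0,"tz": 0,"turn": -0.7}
    - {"claw": 255,"tx": 0,"ty": 0,"tz": 0,"turn": -0.7}
    - {"claw": 255,"tx": 0,"ty": 0,"tz": 0,"turn": -0.7}
    - {"claw": 255,"tx": 0,"ty": 0,"tz": 0,"turn": -0.7}

```text
t: 12.55
tcp_pos: [0.465, -0.2828, 0.1401]
ee_rot: [179.9, 0.4, 131.6]
ft_force: [-1.9, 0.6, 20.1]
gripper_width: 0.0145
finger_force: 61.9
```

Emit:
apply_moves:
  commands:
    - {"claw": 255,"tx": 0,"ty": 0,"tz": 0,"turn": -0.7}
    - {"claw": 255,"tx": 0,"ty": 0,"tz": 0,"turn": -0.7}
    - {"claw": 255,"tx": 0,"ty": 0,"tz": 0,"turn": -0.7}
    - {"claw": 255,"tx": 0,"ty": 0,"tz": 0,"turn": -0.7}
    - {"claw": 255,"tx": 0,"ty": 0,"tz": 0,"turn": -0.7}

```text
t: 13.18
tcp_pos: [0.4649, -0.2829, 0.1401]
ee_rot: [179.8, 0.4, 117.6]
ft_force: [-2.1, -0.8, 20.2]
gripper_width: 0.0148
finger_force: 61.9
```

Run:
```python
from plant import env
import cv2,pickle
s=env.sense();c=env.capture("wrist");pickle.dump((s,c),open("c3.pkl","wb"))
print(s["tcp_pos"],s["ee_rot"],s["ft_force"],s["torque"])
cv2.imwrite("pics/w4c.png",cv2.resize(c["img"][150:290,190:370,::-1],None,fx=4,fy=4,interpolation=cv2.INTER_CUBIC))
```

```text
[ 0.46493461 -0.28293785  0.14005531] [179.7635417    0.36048579 117.55434181] [-2.11664709 -0.78716124 20.18777966] [0.07516467 0.71841809 0.24778988]
```

View pics/w4c.png

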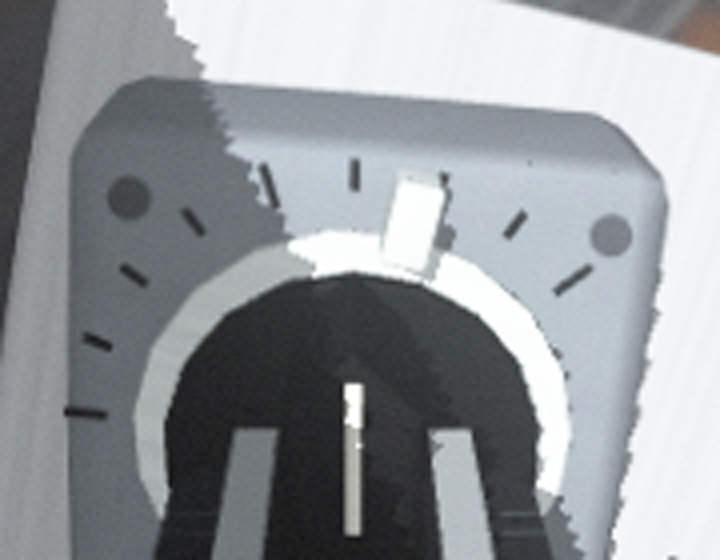

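The close crop shows the nose line upright at column 353, and the tab's outer end at (421,181), still clockwise of the nose.

Run:
```python
import pickle;from h import *
s,c=pickle.load(open("c3.pkl","rb"))
P=lambda x,y,z:at_z(ray_wrist(c,s,(190+x/4-.375,150+y/4-.375)),z)
yaw=lambda v:np.degrees(np.arctan2(v[1],v[0]))
t=P(421,181,.0605);ti=P(410,268,.0605);n0=P(353,530,.087);n1=P(353,385,.087)
S=[P(129,197,.052),P(611,234,.052)]
k=s["tcp_pos"]
print(t,np.linalg.norm((t-k)[:2]),yaw(t-k),yaw(t-ti));print(n0,n1,yaw(n1-n0),S,yaw(S[1]-S[0]))
```

```text
[ 0.45568845 -0.24480362  0.0605    ] 0.03923915651715196 103.62911525803581 111.48723625286776
[ 0.46321397 -0.27710485  0.087     ] [ 0.45510192 -0.26155888  0.087     ] 117.55600842872468 [array([ 0.42517253, -0.26562385,  0.052     ]), array([ 0.48251666, -0.24142238,  0.052     ])] 22.88164951844848
```

Emit:
apply_moves:
  commands:
    - {"claw": 255,"tx": 0,"ty": 0,"tz": 0,"turn": -0.7}
    - {"claw": 255,"tx": 0,"ty": 0,"tz": 0,"turn": -0.7}
    - {"claw": 255,"tx": 0,"ty": 0,"tz": 0,"turn": -0.7}
    - {"claw": 255,"tx": 0,"ty": 0,"tz": 0,"turn": -0.7}
    - {"claw": 255,"tx": 0,"ty": 0,"tz": 0,"turn": -0.47}
    - {"claw": 255,"tx": 0,"ty": 0,"tz": 0,"turn": 0}

```text
t: 13.98
tcp_pos: [0.4648, -0.2831, 0.1401]
ee_rot: [179.7, 0.3, 104.5]
ft_force: [-2.5, 0.3, 21.7]
gripper_width: 0.0148
finger_force: 62.0
```

Run:
```python
from plant import env
import cv2,pickle
s=env.sense();c=env.capture("wrist");pickle.dump((s,c),open("c4.pkl","wb"))
print(s["tcp_pos"],s["ee_rot"],s["ft_force"],s["torque"])
cv2.imwrite("pics/w5c.png",cv2.resize(c["img"][150:290,190:370,::-1],None,fx=4,fy=4,interpolation=cv2.INTER_CUBIC))
```

```text
[ 0.46480519 -0.28305605  0.14007904] [179.69308697   0.2912575  104.51369716] [-2.47349196  0.27576366 21.65799839] [0.20680506 0.74109414 0.06136907]
```

View pics/w5c.png

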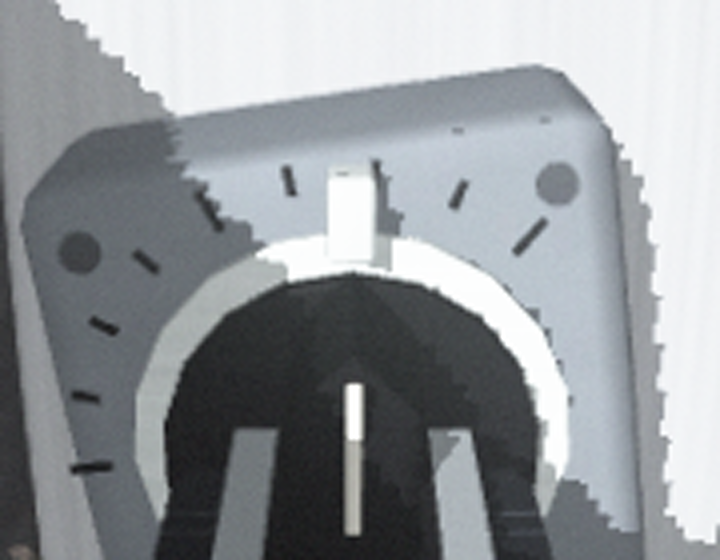

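The nose line (column 353) points straight at the tab's centre (column 352). Next I'll unload the knob, release it and rise.

Emit:
apply_moves:
  commands:
    - {"claw": 255,"tx": -0.03,"ty": 0,"tz": 0.06,"turn": 0}
    - {"claw": 255,"tx": 0,"ty": 0,"tz": 0.06,"turn": 0}
    - {"claw": 255,"tx": 0,"ty": 0,"tz": 0.02,"turn": 0}
    - {"claw": 255,"tx": 0,"ty": 0,"tz": 0,"turn": 0}

```text
t: 14.52
tcp_pos: [0.4637, -0.2823, 0.1402]
ee_rot: [179.8, 0.2, 104.5]
ft_force: [1.3, -1.5, 7.4]
gripper_width: 0.0143
finger_force: 60.0
```

Emit:
apply_moves:
  commands:
    - {"claw": 170,"tx": 0,"ty": 0,"tz": 0,"turn": 0}
    - {"claw": 140,"tx": 0,"ty": 0,"tz": 0,"turn": 0}
    - {"claw": 140,"tx": 0,"ty": 0,"tz": 0,"turn": 0}
    - {"claw": 140,"tx": 0,"ty": 0,"tz": 0,"turn": 0}
    - {"claw": 140,"tx": 0,"ty": 0,"tz": 0,"turn": 0}

```text
t: 15.15
tcp_pos: [0.4617, -0.2812, 0.1384]
ee_rot: [-180.0, -0.0, 104.5]
ft_force: [-0.0, -0.2, -0.5]
gripper_width: 0.0385
finger_force: 0.0
```

Emit:
apply_moves:
  commands:
    - {"claw": 140,"tx": 0,"ty": 0,"tz": 0.3,"turn": 0}
    - {"claw": 140,"tx": 0,"ty": 0,"tz": 1,"turn": 0}
    - {"claw": 140,"tx": 0,"ty": 0,"tz": 1,"turn": 0}
    - {"claw": 140,"tx": 0,"ty": 0,"tz": 0.7,"turn": 0}
    - {"claw": 255,"tx": 0,"ty": 0,"tz": 0,"turn": 0}
    - {"claw": 255,"tx": 0,"ty": 0,"tz": 0,"turn": 0}
    - {"claw": 255,"tx": 0,"ty": 0,"tz": 0,"turn": 0}
    - {"claw": 255,"tx": 0,"ty": 0,"tz": 0,"turn": 0}

```text
t: 16.15
tcp_pos: [0.4615, -0.2812, 0.1979]
ee_rot: [-180.0, -0.0, 104.5]
ft_force: [0.3, 0.1, 0.7]
gripper_width: 0.0003
finger_force: 0.0
```

Run:
```python
from plant import env
import cv2,pickle
s=env.sense();c=env.capture("wrist");pickle.dump((s,c),open("c5.pkl","wb"))
print(s["tcp_pos"],s["ee_rot"],s["ft_force"],s["gripper_width"])
cv2.imwrite("pics/w6.png",cv2.resize(c["img"][130:290,170:390,::-1],None,fx=3.6,fy=3.6,interpolation=cv2.INTER_CUBIC))
```

```text
[ 0.46153588 -0.2811854   0.19790586] [-1.79950822e+02 -3.78725573e-02  1.04519939e+02] [0.321378   0.11520494 0.68004653] 0.00026230243870821414
```

View pics/w6.png

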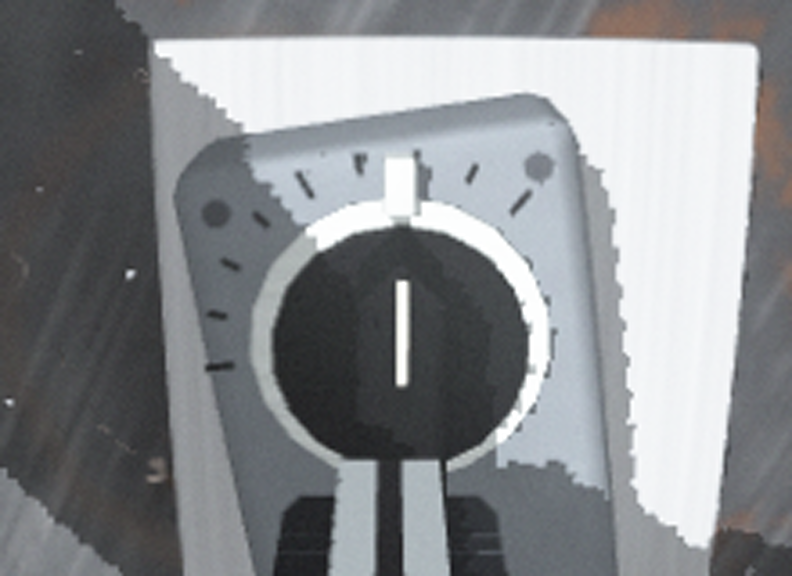

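Run:
```python
import pickle;from h import *
s,c=pickle.load(open("c5.pkl","rb"))
P=lambda x,y,z:at_z(ray_wrist(c,s,(170+x/3.6-.36,130+y/3.6-.36)),z)
print(P(216,213,.052),P(539,165,.052),P(401,160,.0605))
```

```text
[ 0.42378224 -0.26478854  0.052     ] [ 0.48109554 -0.24028665  0.052     ] [ 0.45503963 -0.24439959  0.0605    ]
```

Emit:
apply_moves:
  commands:
    - {"claw": 255,"tx": 0.46,"ty": -1,"tz": 0,"turn": 0}
    - {"claw": 255,"tx": 0.46,"ty": -1,"tz": 0,"turn": 0}
    - {"claw": 255,"tx": 0.46,"ty": -0.96,"tz": 0,"turn": 0}
    - {"claw": 255,"tx": 0,"ty": 0,"tz": -1,"turn": 0}
    - {"claw": 255,"tx": 0,"ty": 0,"tz": -1,"turn": 0}
    - {"claw": 255,"tx": 0,"ty": 0,"tz": 0,"turn": 0}
    - {"claw": 255,"tx": 0,"ty": 0,"tz": 0,"turn": 0}

```text
t: 17.08
tcp_pos: [0.4897, -0.3407, 0.1592]
ee_rot: [180.0, 0.0, 104.5]
ft_force: [0.3, -0.3, -0.0]
gripper_width: -0.0001
finger_force: 0.0
```

The timer has moved by only about 1.5 mm. Now I'll press the button.

Emit:
apply_moves:
  commands:
    - {"claw": 255,"tx": 0,"ty": 0,"tz": -0.5,"turn": 0}
    - {"claw": 255,"tx": 0,"ty": 0,"tz": -0.2,"turn": 0}
    - {"claw": 255,"tx": 0,"ty": 0,"tz": 0,"turn": 0}
    - {"claw": 255,"tx": 0,"ty": 0,"tz": 0,"turn": 0}

```text
t: 17.58
tcp_pos: [0.4894, -0.3404, 0.1448]
ee_rot: [-180.0, -0.0, 104.5]
ft_force: [0.3, -0.0, 0.3]
gripper_width: 0.0001
finger_force: 0.7
```

Emit:
apply_moves:
  commands:
    - {"claw": 255,"tx": 0,"ty": 0,"tz": -0.1,"turn": 0}
    - {"claw": 255,"tx": 0,"ty": 0,"tz": -0.1,"turn": 0}
    - {"claw": 255,"tx": 0,"ty": 0,"tz": 0,"turn": 0}
    - {"claw": 255,"tx": 0,"ty": 0,"tz": 0,"turn": 0}

```text
t: 18.08
tcp_pos: [0.4895, -0.3405, 0.1409]
ee_rot: [180.0, 0.0, 104.5]
ft_force: [-0.9, 1.5, 4.3]
gripper_width: -0.0
finger_force: 2.3
```

Emit:
apply_moves:
  commands:
    - {"claw": 255,"tx": 0,"ty": 0,"tz": -0.05,"turn": 0}
    - {"claw": 255,"tx": 0,"ty": 0,"tz": 0,"turn": 0}
    - {"claw": 255,"tx": 0,"ty": 0,"tz": 0,"turn": 0}

```text
t: 18.45
tcp_pos: [0.4895, -0.3406, 0.1406]
ee_rot: [180.0, 0.0, 104.5]
ft_force: [-2.7, 2.0, 9.5]
gripper_width: 0.0002
finger_force: 4.8
```

Emit:
apply_moves:
  commands:
    - {"claw": 255,"tx": 0,"ty": 0,"tz": -0.05,"turn": 0}
    - {"claw": 255,"tx": 0,"ty": 0,"tz": 0,"turn": 0}
    - {"claw": 255,"tx": 0,"ty": 0,"tz": 0,"turn": 0}

```text
t: 18.82
tcp_pos: [0.4898, -0.3407, 0.1405]
ee_rot: [179.9, 0.0, 104.5]
ft_force: [-4.1, 3.0, 13.7]
gripper_width: 0.0001
finger_force: 6.9
```

The button bottomed out after about 4 mm of travel. I'll lift off and clear.

Emit:
apply_moves:
  commands:
    - {"claw": 255,"tx": 0,"ty": 0,"tz": 0.15,"turn": 0}
    - {"claw": 255,"tx": 0,"ty": 0,"tz": 0.5,"turn": 0}
    - {"claw": 255,"tx": 0,"ty": 0,"tz": 1,"turn": 0}
    - {"claw": 255,"tx": 0,"ty": 0,"tz": 1,"turn": 0}
    - {"claw": 255,"tx": 0,"ty": 0,"tz": 1,"turn": 0}
    - {"claw": 255,"tx": 0,"ty": -0.5,"tz": 1,"turn": 0}
    - {"claw": 255,"tx": 0,"ty": 0,"tz": 0,"turn": 0}
    - {"claw": 255,"tx": 0,"ty": 0,"tz": 0,"turn": 0}

```text
t: 19.82
tcp_pos: [0.4891, -0.35, 0.2305]
ee_rot: [-180.0, -0.1, 104.5]
ft_force: [-0.3, 0.8, 0.2]
gripper_width: 0.0002
finger_force: 0.0
```

Run:
```python
from plant import env
s=env.sense();print(s["tcp_pos"],s["ft_force"])
print(env.sign_off())
```

```text
[ 0.48907352 -0.34998634  0.23048141] [-0.25306257  0.75714854  0.17033167]
the job is handed in; nothing more can be done
None
```

I turned the knob to the marker tab (about 1° off by camera), released it, pressed the start button to its stop and handed the job in at about 20 s; no verdict came back, and the timer had shifted about 1.5 mm when last measured, just before the button press.

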